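# Prove the cover interlock of an opened bench supply

## Robot

A 6-joint arm with a two-finger parallel gripper is mounted at the origin on the work surface. World frame = base frame: x ahead of the robot, y to its left, z up, the work surface at z = 0. Lengths are in mm, angles in rad, forces in N, time in s.
With the tool pointing down it reaches from about 350 to 875 mm from the base axis. Payload 4.2 kg.
Tool frame: the origin (TCP) lies at the very end of the fingers, on their centre line; the grasp point (between the pads) lies 19 mm behind it; z points along the fingers, y is the line along which they close (so a half turn about z gives the same grasp; the last joint's range is limited). The gripper opens to 85 mm and grips with 20 to 120 N. Pads are 22 mm wide; open, the fingers measure 114 mm over their backs; the gripper's body (76 mm by 85 mm) begins 54 mm behind the grasp point. The pads swing forward as they close: fully open they stand 13 mm farther back than shut.
Start: joints at [-1.076, 0.385, 0.008, 0, -1.194, -0.259], TCP at [146.03, -607.679, 231.312] pointing down, gripper open.
Joint ranges: [-3.14, 3.14], [-1.21, 2.06], [-1.07, 1.41], [-3.16, 2.05], [-2.99, -0.16], [-3.1, 3.1]. Speed limits (rad/s): [2.79, 2.79, 3.14, 3.14, 3.14, 3.14].

## Interface

Orientations are given as a unit quaternion [x, y, z, w].
In Python, from bench import arm, optics gives the robot as it stands. The module is installed in compiled form; this text tells all that it offers.
- The arm moves only by the tool step_arm, never from a script. Its argument "motion" is a list of rows, each an object with "dr": the turn, a rotation vector about the tool's x, y, z in units of 8 degrees (1.0 is 8 degrees), a list of three; "slide": the shift along the tool's x, y, z in mm, a list of three; "jaw": the finger opening in mm, from 0 to 85.4. A call has exactly 8 rows; each row is the pose to reach, as a shift and turn from the pose commanded when the call began, along the tool's axes at that moment; what a row does not reach only later rows make up. A row lasts 1/8 s, in which the tool goes at most 62.5 mm and 10.7 degrees, less where a joint would pass 70% of its speed; a pose out of reach is approached as far as the arm can. A call with a gripper value outside its range is refused whole. The fingers move at their own pace and stop on an object; the grip force is fixed at half the most. Time passes only in rows, so rows that repeat a pose let the fingers close, or fill a call up. It gives the time, the measured TCP pose, the force, the opening and the grip force at its end, in the units of the state.
- arm.read_state(): the state, without advancing time (a new reading comes with each control period).
- optics.get_image(name): name is "side" or "top"; returns the picture (420x560x3 uint8, blue, green, red); there is no depth.
- optics.camera_info(name): a dict with "camera_matrix" (3x3 intrinsics, pixels), "k1" (the pictures are not rectified: a ray, as slopes to the right and down, at radius r is drawn at 1 + k1 r^2 times it, then the intrinsics apply), "view" (4x4, takes a point from world to camera coordinates). Camera axes: x right, y up, looking along -z (the intrinsics and any distortion apply to the point x, -y, -z); pixel columns grow to the right and rows downward; lengths in mm; the calibration is good to about 2 mm. A picture is of the moment at which its call begins. camera_info takes no time and is no camera call.
- arm.job_done(): hands the job in; it is judged then, once.
The state is a dict: "clock": time; "joints": joint angles; "joint_vel": joint speeds; "joint_efforts": joint torques, N m; "position": TCP position; "ee_rot": TCP orientation; "contact_force": force on the tool from outside, world axes, zero at the start; "wrist_torque": the same for the moment, N m; "gripper_width": finger opening in mm; "grasp_force": force on a finger pad.
Only numpy, scipy, OpenCV 4.12 (cv2) and the standard library are available. Lean on these libraries where they do the work, as an engineer would, in place of code of your own. Each camera call takes 0.05 s, during which the arm holds its last target. There are 200 camera calls.

## Task

The cover of this bench supply is off. Check its cover interlock by hand: reach in under the ledge along the rear wall, push the hanging roller arm back towards that wall until it clicks and the needle of the panel meter jumps up the scale, keep it there for about two seconds, then take your hand away so that the arm swings back and the needle falls to zero. Do it gently: stop as soon as it has clicked, never force the arm onto its stop, and do not disturb the loose things on the bench.

Things in the scene. Friction and masses are not known exactly. Their poses are not given: they have to be found in the camera images.
- supply: Open sheet-steel bench supply, fixed, 260 (its x) x 400 (y) x 90 mm high. Origin: centre of underside; x points from its front (robot's side) to its rear wall. Side walls at y = +-198, rear wall's inner face at x = +126, all 90 high. x = -130 to -34: control deck sloping up from z = 45 to 90. Then the open bay: components up to 57 high at x below 35, bare floor (z = 3) beyond
- ledge (a point): Middle of the free lower edge of the ledge: a 4 mm sheet turned in from the top of the rear wall over the whole width, reaching 43 mm over the bay. Its underside is 86 above the bench, this edge lies at x = +83 in the supply's frame; axes as the supply's
- interlock: Cover interlock: enclosed limit switch on the rear wall under the ledge, anywhere along it, axes parallel to the supply's. Origin: on its shaft (along y), in the roller's middle plane, 74 above the bench, 20 in front of the rear wall's inner face. Housing from here x -16 to 20, y 14 to 84, z -18 to 12 mm, so on the +y side of the arm. The arm hangs from the shaft
- roller (a point): Centre of the crowned roller (14 diameter, 10 wide) at the lower end of the steel arm (45 long from the shaft axis, 8 x 4 section, at y 6 to 11 of the switch). At rest the arm leans 32 degrees to the front: roller 24 in front of the shaft, 38 below it, its front half showing beyond the ledge. At the click its front is 3 to 16 behind the ledge's edge: an upright finger meets the ledge first
- rollerarm (a joint): Arm angle, rad: 0 at rest, grows as the roller swings to the rear wall (45 mm per rad); springs back. Feel at the roller: free play of 0.05 to 0.34, unseen and different each time, at 1 to 2 N; then a firm spring, 5 N rising to 8 N in about 0.22 rad; then the click: the force drops at once by about 2 N. Only 0.08 rad (3.5 mm) further is the hard stop. Backing off 0.14 rad drops it out
- needle (a joint): Pointer of the panel meter on the sloping deck (white dial 90 x 64 mm at y = +110 of the supply, black pointer 47 long), rad: 0 at the left end of the scale as seen from the robot; 0.9 at the right while the interlock switch is made. It jumps at the click, it does not follow the arm
- spool: Loose reel of solder, 64 diameter, 60 high, standing beside the supply; origin centre of its underside. Leave alone
- spraycan: Loose spray can, 52 diameter, 150 high, standing beside the supply; origin centre of its underside. Leave alone
- tin: Loose flat round tin, 62 diameter, 24 high, behind the rear wall; origin centre of its underside. Leave alone
- screwdriver: Loose screwdriver lying behind the rear wall; origin below the middle of it. Leave alone

How it is judged (in metres and radians):
On the way:
1. the roller arm is pushed until the switch clicks (needle up) and kept so for at least a second (value of joint needle above 0.7 rad), for 1 s.
At the end, for the whole second after the job is handed in: the switch has been made for a second or more and released again: needle back at zero (below 0.15 rad), roller arm hanging free at its rest angle (within 0.06 rad), the four loose things within 15 mm of where they were (value of joint needle below 0.15 rad and value of joint rollerarm below 0.06 rad and velocity of joint rollerarm below 0.2 rad/s and distance of each of spool, spraycan, tin, screwdriver from where it was at the start of the episode below 0.015 m); the robot touches nothing.
It fails at once if the roller arm or its switch is pressed with more than 15 N (forced onto its stop) (contact force between interlock and anything else above 15 N).
It fails at once if a loose thing on the bench is shoved by more than 30 mm (distance of any of spool, spraycan, tin, screwdriver from where it was at the start of the episode above 0.03 m).
It also fails if it takes over 56 s, if anything falls off the work surface, if the arm or the gripper's body presses on something with over 40 N, if the wrist force passes 120 N, or if a joint passes its speed limit or range.

## Working session

There is one attempt and no reset: what is moved stays moved. The work goes in short steps, Python scripts to look and compute and a tool call to move; the robot and the scene stay as the last step left them, time stands still between calls to the robot, and variables do not carry over. Pictures are saved under pics/ and viewed, at most 10 in all, crops included, and the job is handed in when it is done.

Besides the shell and the picture viewer there is one more tool, called after "Emit:" by a JSON object that holds its "api" and its "payload". step_arm: Moves the arm, as the interface text tells. Its arguments: {"type":"object","properties":{"motion":{"type":"array","items":{"type":"object","properties":{"dr":{"type":"array","items":{"type":"number"}},"slide":{"type":"array","items":{"type":"number"}},"jaw":{"type":"number"}}}}},"required":["motion"]}

```bash
mkdir -p pics
cat > h.py <<'E'
import numpy as np, cv2
from bench import arm, optics
from scipy.spatial.transform import Rotation as R
def ray(n,u,v):
    c=optics.camera_info(n);K=np.array(c["camera_matrix"]);V=np.array(c["view"])
    d=np.array([(u-K[0,2])/K[0,0],(v-K[1,2])/K[1,1]]);s=d.copy()
    for _ in range(20): s=d/(1+c["k1"]*(s@s))
    Rt=V[:3,:3];o=-Rt.T@V[:3,3];return o,Rt.T@np.array([s[0],-s[1],-1])
def onz(n,u,v,z):
    o,d=ray(n,u,v);return o+d*(z-o[2])/d[2]
def pix(n,p):
    c=optics.camera_info(n);K=np.array(c["camera_matrix"]);V=np.array(c["view"])
    q=V[:3,:3]@np.array(p,float)+V[:3,3];s=np.array([q[0],-q[1]])/-q[2];s=s*(1+c["k1"]*(s@s))
    return K[:2,:2]@s+K[:2,2]
def tri(a,b):
    (o,d),(p,e)=a,b;t=np.linalg.lstsq(np.stack([d,-e],1),p-o,rcond=None)[0]
    x,y=o+t[0]*d,p+t[1]*e;return (x+y)/2,np.linalg.norm(x-y)
E
python3 - <<'E'
from h import *
for n in("top","side"):
    cv2.imwrite(f"pics/{n}0.png",optics.get_image(n)); o,d=ray(n,280,210);c=optics.camera_info(n);print(n,o.round(),(d/np.linalg.norm(d)).round(2),c["k1"],c["camera_matrix"][0][0])
s=arm.read_state();print({k:np.round(v,3) for k,v in s.items()})
E
```

```text
top [471.  67. 999.] [ 0.11 -0.04 -0.99] -0.06474007087736025 401.73814517323893
side [ 187.  699. 1022.] [ 0.32 -0.55 -0.77] -0.14487161842855775 458.3182900221351
{'clock': np.float64(0.1), 'joints': array([-1.076,  0.386,  0.007, -0.   , -1.194, -0.259]), 'joint_vel': array([ 0.   , -0.002,  0.002,  0.003,  0.002,  0.001]), 'joint_efforts': array([-0.0000e+00, -3.9332e+01,  1.8893e+01,  4.1980e+00, -3.0000e-03,
        0.0000e+00]), 'position': array([ 145.902, -607.192,  230.312]), 'ee_rot': array([-0.118,  0.993,  0.001, -0.   ]), 'contact_force': array([-0.251,  0.187, -0.429]), 'wrist_torque': array([-0.004,  0.023, -0.005]), 'grasp_force': np.float64(0.0), 'gripper_width': np.float64(85.518)}
```

View pics/top0.png

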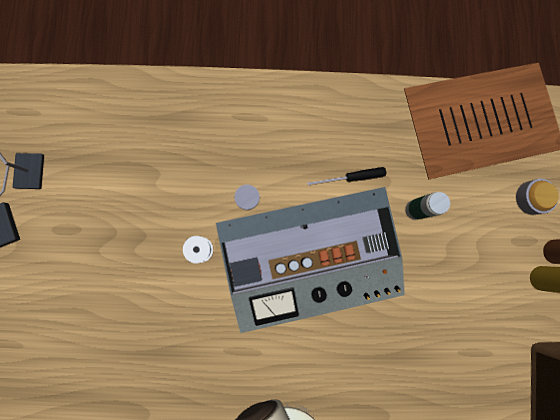

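View pics/side0.png

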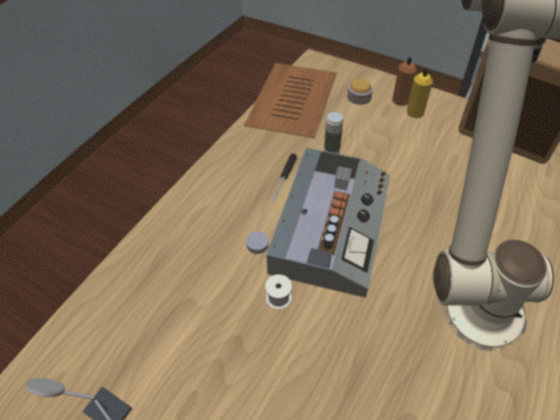

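The top view shows the supply with its rear corners near (217,222) and (387,188), and the roller as a dark dot near (304,226). In the side view the roller is near (304,211). The meter needle is at the left. I'll zoom in on both.

Run:
```python
from h import *
a=cv2.imread("pics/top0.png")[180:340,205:415]; b=cv2.imread("pics/side0.png")[145:300,260:400]
a=cv2.resize(a,None,fx=3.7,fy=3.7,interpolation=cv2.INTER_CUBIC);cv2.imwrite("pics/topc.png",a)
t=cv2.imread("pics/top0.png")[212:240,280:330];s=cv2.imread("pics/side0.png")[195:225,285:335]
cv2.imwrite("pics/roll.png",np.hstack([cv2.resize(t,(400,240),interpolation=cv2.INTER_NEAREST),cv2.resize(s,(400,240),interpolation=cv2.INTER_NEAREST)]))
```

```text
(no output)
```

View pics/topc.png

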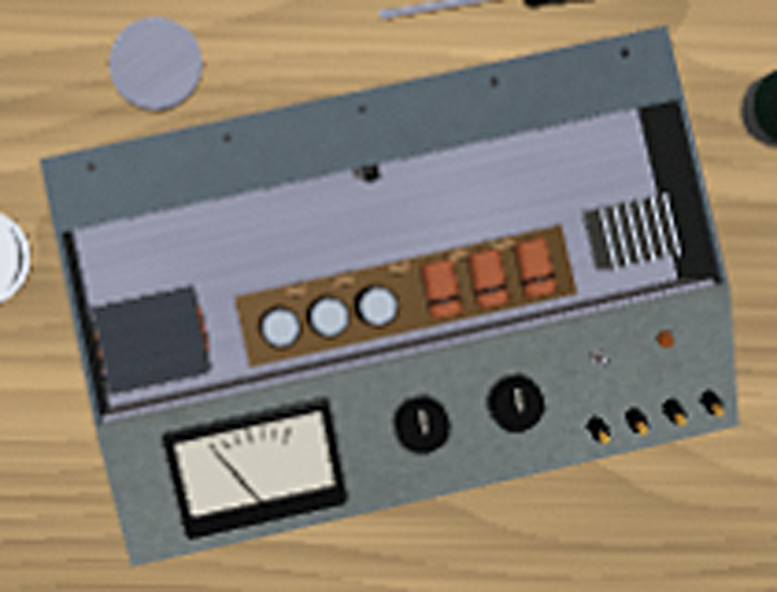

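View pics/roll.png

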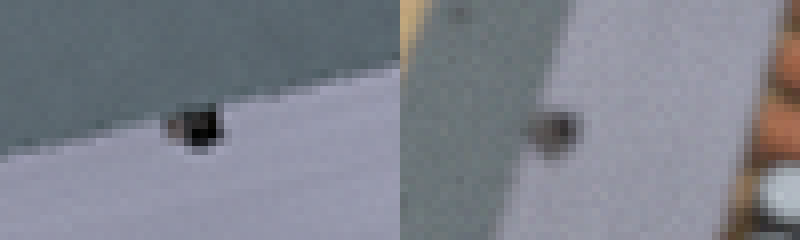

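```bash
cat >> h.py <<'E'
def P(x,y): return 205+(x+.5)/3.7-.5,180+(y+.5)/3.7-.5
E
python3 - <<'E'
from h import *
c=[((41,159),(130,200,90)),((667,27),(130,-200,90)),((133,565),(-130,200,45)),((738,425),(-130,-200,45))]
W=np.array([onz("top",*P(*a),b[2])[:2] for a,b in c]);L=np.array([b[:2] for a,b in c],float)
A=L-L.mean(0);B=W-W.mean(0);th=np.arctan2((A[:,0]*B[:,1]-A[:,1]*B[:,0]).sum(),(A*B).sum())
M=np.array([[np.cos(th),-np.sin(th)],[np.sin(th),np.cos(th)]]);t=W.mean(0)-M@L.mean(0)
print(th,t,(W-(L@M.T+t)).round(1))
np.savez("s.npz",M=M,t=t,th=th)
loc=lambda p:np.r_[(M.T@(p[:2]-t)),p[2]]
for q in((72,232),(680,100)): print("ledge",loc(onz("top",*P(*q),86)).round(1))
for u,v in((281-.5+.0+188/8-1,212+128/8-.5),(280+222/8-.5,212+128/8-.5),(280+205/8-.5,212+105/8-.5),(280+200/8-.5,212+150/8-.5)): print("roller",loc(onz("top",u,v,36)).round(1))
print("side",[loc(onz("side",285+u/8-.5,195+v/8-.5,36)).round(1) for u,v in((560,130),(580,130),(555,155),(555,108))] if 0 else [loc(onz("side",285+(u-400)/8-.5,195+v/8-.5,36)).round(1) for u,v in((560,130),(580,130),(555,155),(555,108))])
def w(x,y,z): return np.r_[M@[x,y]+t,z]
print("ledge edge mid world",w(83,0,86).round(1))
for y in (-10,0,10,20): print(y,pix("top",w(75,y,36)).round(1),pix("side",w(75,y,36)).round(1))
s=arm.read_state();print(R.from_quat(s["ee_rot"]).as_matrix().round(3))
for nm,uv,z in(("spool",(197,249),60),("can",(437,204),150),("tin",(247,197),24),("scr",(347,178),10)): print(nm,loc(onz("top",*uv,z)).round(0),onz("top",*uv,z).round())
E
```

```text
0.2368157838407254 [456.3231205  -51.96890967] [[-0.3 -0.6]
 [-1.1  0.6]
 [ 0.8 -0.7]
 [ 0.6  0.7]]
ledge [ 82.2 190.3  86. ]
ledge [  82.6 -197.6   86. ]
roller [79.3  2.3 36. ]
roller [77.1 -7.7 36. ]
roller [85.  -4.2 36. ]
roller [72.   0.2 36. ]
side [array([84., -4., 36.]), array([77.3, -5.9, 36. ]), array([82.9,  7.3, 36. ]), array([ 88.2, -13.2,  36. ])]
ledge edge mid world [537.  -32.5  86. ]
-10 [308.4 228.2] [308.2 209.8]
0 [304.3 229. ] [307.3 212.5]
10 [300.3 229.9] [306.4 215.2]
20 [296.2 230.8] [305.5 217.9]
[[-0.972 -0.233 -0.001]
 [-0.233  0.972  0.002]
 [ 0.     0.002 -1.   ]]
spool [ 81. 257.  60.] [475. 217.  60.]
can [  63. -284.  150.] [ 584. -313.  150.]
tin [181. 119.  24.] [605. 106.  24.]
scr [ 179. -137.   10.] [ 662. -143.   10.]
```

Run:
```python
from h import *
d=np.load("s.npz");M,t=d["M"],d["t"]
loc=lambda p:np.r_[(M.T@(p[:2]-t)),p[2]].round(1)
for n,q,z in(("cap rear",(373,284),50),("cap c",(378,305),50),("res rear",(440,258),25),("board rear",(400,262),8)): print(n,loc(onz("top",*P(*q),z)))
Rm=R.from_quat(arm.read_state()["ee_rot"]).as_matrix();Rm=np.array([[-.972,-.234,0],[-.234,.972,0],[0,0,-1]])
p0=np.array([146.03,-607.679,231.312])
for l in((0,-6,230),): 
    w=np.r_[M@l[:2]+t,l[2]];print(l,w.round(1),(Rm.T@(w-p0)).round(1))
```

```text
cap rear [10.8 13.1 50. ]
cap c [-2.9 12.9 50. ]
res rear [ 17.1 -36.4  25. ]
board rear [ 19.8 -12.1   8. ]
(0, -6, 230) [457.7 -57.8 230. ] [-431.6  461.5    1.3]
```

Emit:
{"api": "step_arm", "payload": {"motion": [{"dr": [0, 0, 0], "slide": [0, 0, -60], "jaw": 0}, {"dr": [0, 0, 0], "slide": [0, 0, -100], "jaw": 0}, {"dr": [0, 0, 0], "slide": [-40, 46, -100], "jaw": 0}, {"dr": [0, 0, 0], "slide": [-80, 92, -100], "jaw": 0}, {"dr": [0, 0, 0], "slide": [-120, 138, -100], "jaw": 0}, {"dr": [0, 0, 0], "slide": [-160, 184, -100], "jaw": 0}, {"dr": [0, 0, 0], "slide": [-200, 230, -100], "jaw": 0}, {"dr": [0, 0, 0], "slide": [-240, 276, -100], "jaw": 0}]}}

```text
clock: 1.1
position: [315.2, -281.4, 331.1]
ee_rot: [-0.117, 0.993, 0.0, 0.0]
contact_force: [1.0, 0.7, 1.2]
gripper_width: -0.2
grasp_force: 0.0
```

Emit:
{"api": "step_arm", "payload": {"motion": [{"dr": [0, -1, 0], "slide": [-40, 46, 0], "jaw": 0}, {"dr": [0, -2, 0], "slide": [-80, 92, 0], "jaw": 0}, {"dr": [0, -3, 0], "slide": [-120, 138, 0], "jaw": 0}, {"dr": [0, -3, 0], "slide": [-160, 185, 0], "jaw": 0}, {"dr": [0, -3, 0], "slide": [-160, 185, 40], "jaw": 0}, {"dr": [0, -3, 0], "slide": [-160, 185, 80], "jaw": 0}, {"dr": [0, -3, 0], "slide": [-160, 185, 122], "jaw": 0}, {"dr": [0, -3, 0], "slide": [-160, 185, 122], "jaw": 0}]}}

```text
clock: 2.1
position: [424.7, -66.3, 206.1]
ee_rot: [-0.115, 0.972, 0.024, 0.202]
contact_force: [0.9, -0.2, 0.6]
gripper_width: -0.4
grasp_force: 0.0
```

```bash
cat >> h.py <<'E'
_d=np.load("s.npz");M,t=_d["M"],_d["t"]
def stat():
    s=arm.read_state();p=s["position"];Rm=R.from_quat(s["ee_rot"]).as_matrix();S=np.eye(3);S[:2,:2]=M.T
    l=S@np.r_[p[:2]-t,p[2]];print("clk",round(float(s["clock"]),2),"TCP",l.round(1),"z",(S@Rm[:,2]).round(3),"y",(S@Rm[:,1]).round(3),"corner",(l-11*(S@Rm[:,0])).round(1),"F",(S@s["contact_force"]).round(1))
def pair(fn,k=4):
    a=optics.get_image("top");b=optics.get_image("side")
    cv2.imwrite(fn,np.hstack([cv2.resize(a[190:330,220:320],None,fx=k,fy=k,interpolation=cv2.INTER_CUBIC),cv2.resize(b[160:300,270:370],None,fx=k,fy=k,interpolation=cv2.INTER_CUBIC)]))
E
python3 - <<'E'
from h import *
stat();pair("pics/p1.png")
E
```

```text
clk 2.1 TCP [-34.1  -6.5 206.1] z [ 0.399  0.    -0.917] y [0.001 1.    0.001] corner [-24.   -6.5 210.4] F [ 0.8 -0.4  0.6]
```

View pics/p1.png

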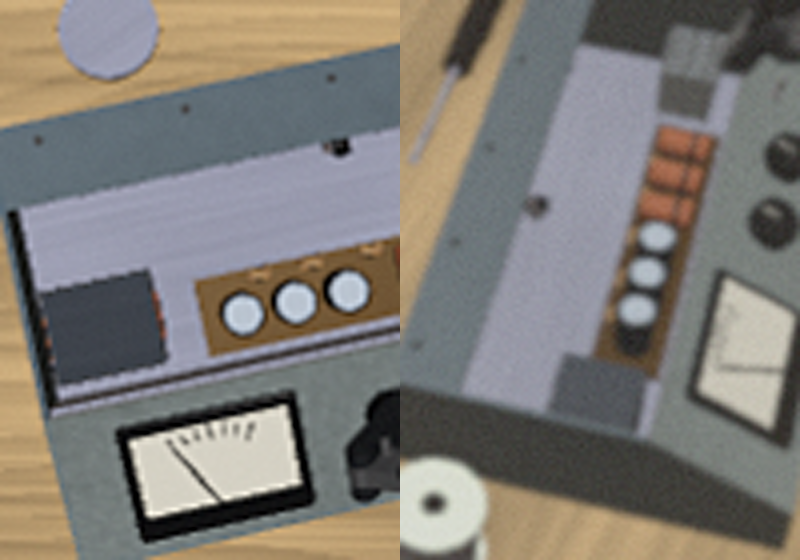

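The top view shows the dial clear of the gripper, with the needle at the left (crop tip 170,440). The roller is unobstructed at crop (335,147). I'll descend along the tool axis.

Emit:
{"api": "step_arm", "payload": {"motion": [{"dr": [0, 0, 0], "slide": [-5, 0, 30], "jaw": 0}, {"dr": [0, 0, 0], "slide": [-5, 0, 60], "jaw": 0}, {"dr": [0, 0, 0], "slide": [-5, 0, 90], "jaw": 0}, {"dr": [0, 0, 0], "slide": [-5, 0, 120], "jaw": 0}, {"dr": [0, 0, 0], "slide": [-5, 0, 150], "jaw": 0}, {"dr": [0, 0, 0], "slide": [-5, 0, 175], "jaw": 0}, {"dr": [0, 0, 0], "slide": [-5, 0, 195], "jaw": 0}, {"dr": [0, 0, 0], "slide": [-5, 0, 197], "jaw": 0}]}}

```text
clock: 3.2
position: [514.8, -52.6, 36.2]
ee_rot: [-0.117, 0.971, 0.035, 0.205]
contact_force: [-0.9, -0.3, -0.9]
gripper_width: 0.3
grasp_force: 0.0
```

```bash
cat >> h.py <<'E'
def dial():
    a=optics.get_image("top")[290:318,256:292].astype(int);b=cv2.imread("pics/top0.png")[290:318,256:292].astype(int)
    d=(a-b).sum(2)/3;print("dial: darker px",int((d<-50).sum()),"lighter px",int((d>50).sum()))
E
python3 - <<'E'
from h import *
stat();dial();pair("pics/p2.png")
E
```

```text
clk 3.2 TCP [ 56.7 -14.4  36.2] z [ 0.406  0.022 -0.914] y [-0.007  1.     0.021] corner [ 66.7 -14.4  40.7] F [-0.9 -0.  -0.9]
dial: darker px 330 lighter px 219
```

View pics/p2.png

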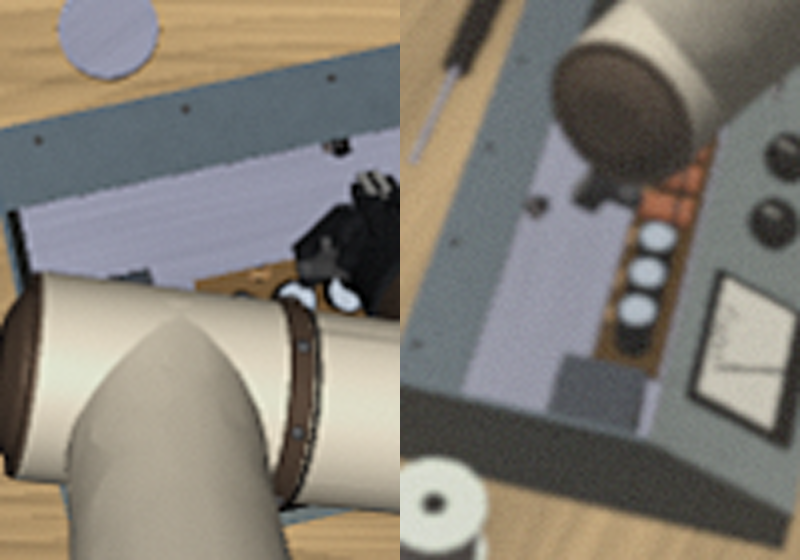

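The top view of the dial is now hidden by the arm. The side view still shows it, with the needle at crop (750,367), and the fingers at (600,190) short of the roller at (537,206). I'll hold for a call to settle.

Emit:
{"api": "step_arm", "payload": {"motion": [{"dr": [0, 0, 0], "slide": [0, 0, 0], "jaw": 0}, {"dr": [0, 0, 0], "slide": [0, 0, 0], "jaw": 0}, {"dr": [0, 0, 0], "slide": [0, 0, 0], "jaw": 0}, {"dr": [0, 0, 0], "slide": [0, 0, 0], "jaw": 0}, {"dr": [0, 0, 0], "slide": [0, 0, 0], "jaw": 0}, {"dr": [0, 0, 0], "slide": [0, 0, 0], "jaw": 0}, {"dr": [0, 0, 0], "slide": [0, 0, 0], "jaw": 0}, {"dr": [0, 0, 0], "slide": [0, 0, 0], "jaw": 0}]}}

```text
clock: 4.35
position: [512.0, -52.7, 35.2]
ee_rot: [-0.117, 0.971, 0.035, 0.203]
contact_force: [-0.4, -0.1, -0.3]
gripper_width: 0.1
grasp_force: 0.0
```

```bash
cat >> h.py <<'E'
def dial():
    a=optics.get_image("side");b=cv2.imread("pics/side0.png")
    a,b=[cv2.GaussianBlur(i[229:270,344:370],(3,3),0).astype(int) for i in(a,b)]
    d=(a-b).sum(2)/3;print("dial: darker px",int((d<-30).sum()),"lighter px",int((d>30).sum()))
E
python3 - <<'E'
from h import *
stat();dial();print(arm.read_state()["joints"].round(3))
E
```

```text
clk 4.35 TCP [ 54.  -13.7  35.2] z [ 0.403  0.022 -0.915] y [-0.008  1.     0.021] corner [ 64.1 -13.8  39.6] F [-0.4  0.  -0.3]
dial: darker px 0 lighter px 0
[ 0.166  0.351 -0.655 -0.323 -0.16  -1.188]
```

Joint 5 is at its limit of -0.16, so that pose was clipped. I'll ease the tilt by about 3 degrees.

Emit:
{"api": "step_arm", "payload": {"motion": [{"dr": [0, 0.2, 0], "slide": [0, 0, 0], "jaw": 0}, {"dr": [0, 0.4, 0], "slide": [0, 0, 0], "jaw": 0}, {"dr": [0, 0.4, 0], "slide": [0, 0, 0], "jaw": 0}, {"dr": [0, 0.4, 0], "slide": [0, 0, 0], "jaw": 0}, {"dr": [0, 0.4, 0], "slide": [0, 0, 0], "jaw": 0}, {"dr": [0, 0.4, 0], "slide": [0, 0, 0], "jaw": 0}, {"dr": [0, 0.4, 0], "slide": [0, 0, 0], "jaw": 0}, {"dr": [0, 0.4, 0], "slide": [0, 0, 0], "jaw": 0}]}}

```text
clock: 5.4
position: [512.0, -52.7, 35.2]
ee_rot: [-0.118, 0.977, 0.032, 0.176]
contact_force: [0.2, -0.8, -1.3]
gripper_width: 0.2
grasp_force: 0.0
```

Run:
```python
from h import *
stat();print(arm.read_state()["joints"].round(3))
```

```text
clk 5.4 TCP [ 54.  -13.7  35.2] z [ 0.351  0.022 -0.936] y [-0.008  1.     0.021] corner [ 64.3 -13.7  39.1] F [-0.  -0.8 -1.3]
[ 0.181  0.356 -0.661 -0.211 -0.201 -1.311]
```

Emit:
{"api": "step_arm", "payload": {"motion": [{"dr": [0, 0, 0], "slide": [-1, 3, 3], "jaw": 0}, {"dr": [0, 0, 0], "slide": [-2, 6, 6], "jaw": 0}, {"dr": [0, 0, 0], "slide": [-2.8, 7.8, 9.8], "jaw": 0}, {"dr": [0, 0, 0], "slide": [-2.8, 7.8, 9.8], "jaw": 0}, {"dr": [0, 0, 0], "slide": [-2.8, 7.8, 9.8], "jaw": 0}, {"dr": [0, 0, 0], "slide": [-2.8, 7.8, 9.8], "jaw": 0}, {"dr": [0, 0, 0], "slide": [-2.8, 7.8, 9.8], "jaw": 0}, {"dr": [0, 0, 0], "slide": [-2.8, 7.8, 9.8], "jaw": 0}]}}

```text
clock: 6.4
position: [516.0, -43.5, 27.3]
ee_rot: [-0.118, 0.977, 0.032, 0.176]
contact_force: [0.3, -0.4, -0.4]
gripper_width: -0.3
grasp_force: 0.0
```

Run:
```python
from h import *
stat();print(arm.read_state()["joints"].round(3));dial();pair("pics/p3.png")
```

```text
clk 6.4 TCP [60.  -5.8 27.3] z [ 0.351  0.022 -0.936] y [-0.008  1.     0.021] corner [70.3 -5.7 31.1] F [ 0.3 -0.4 -0.4]
[ 0.203  0.375 -0.667 -0.199 -0.173 -1.343]
dial: darker px 0 lighter px 0
```

View pics/p3.png

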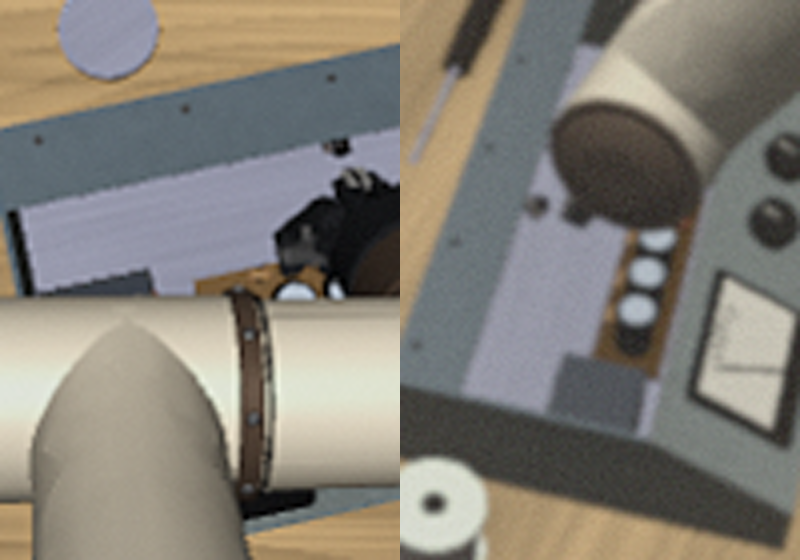

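The side view shows the fingertip at crop (575,212), right in front of the roller at (537,206). I'll check the pixel projections.

Run:
```python
from h import *
w=lambda x,y,z:np.r_[M@[x,y]+t,z]
for n,o in(("top",(220,190,0)),("side",(270,160,400))):
    for l in((60,-6,27),(70,-6,31),(70,8,31),(70,-20,31),(75,-3,36)):
        p=pix(n,w(*l));print(n,l,((p-o[:2])*4+[o[2],0]).round())
```

```text
top (60, -6, 27) [351. 179.]
top (70, -6, 31) [348. 163.]
top (70, 8, 31) [325. 167.]
top (70, -20, 31) [370. 158.]
top (75, -3, 36) [342. 155.]
side (60, -6, 27) [572. 216.]
side (70, -6, 31) [558. 210.]
side (70, 8, 31) [553. 225.]
side (70, -20, 31) [563. 195.]
side (75, -3, 36) [550. 207.]
```

Emit:
{"api": "step_arm", "payload": {"motion": [{"dr": [0, 0, 0], "slide": [-0.9, 0.5, 0.35], "jaw": 0}, {"dr": [0, 0, 0], "slide": [-1.9, 1, 0.7], "jaw": 0}, {"dr": [0, 0, 0], "slide": [-2.8, 1, 1.05], "jaw": 0}, {"dr": [0, 0, 0], "slide": [-3.7, 1, 1.4], "jaw": 0}, {"dr": [0, 0, 0], "slide": [-4.7, 1, 1.75], "jaw": 0}, {"dr": [0, 0, 0], "slide": [-4.7, 1, 1.75], "jaw": 0}, {"dr": [0, 0, 0], "slide": [-4.7, 1, 1.75], "jaw": 0}, {"dr": [0, 0, 0], "slide": [-4.7, 1, 1.75], "jaw": 0}]}}

```text
clock: 7.55
position: [520.6, -41.3, 27.2]
ee_rot: [-0.118, 0.977, 0.032, 0.176]
contact_force: [-0.7, -0.0, -0.1]
gripper_width: 0.1
grasp_force: 0.0
```

Run:
```python
from h import *
stat();print(arm.read_state()["joints"].round(3));dial()
```

```text
clk 7.55 TCP [64.9 -4.7 27.2] z [ 0.351  0.022 -0.936] y [-0.008  1.     0.021] corner [75.2 -4.7 31.1] F [-0.7  0.1 -0.1]
[ 0.207  0.38  -0.661 -0.19  -0.175 -1.355]
dial: darker px 0 lighter px 0
```

Emit:
{"api": "step_arm", "payload": {"motion": [{"dr": [0, 0, 0], "slide": [-0.9, 0, 0.35], "jaw": 0}, {"dr": [0, 0, 0], "slide": [-1.9, 0, 0.7], "jaw": 0}, {"dr": [0, 0, 0], "slide": [-2.8, 0, 1.05], "jaw": 0}, {"dr": [0, 0, 0], "slide": [-3.7, 0, 1.4], "jaw": 0}, {"dr": [0, 0, 0], "slide": [-4.7, 0, 1.75], "jaw": 0}, {"dr": [0, 0, 0], "slide": [-5.6, 0, 2.1], "jaw": 0}, {"dr": [0, 0, 0], "slide": [-5.6, 0, 2.1], "jaw": 0}, {"dr": [0, 0, 0], "slide": [-5.6, 0, 2.1], "jaw": 0}]}}

```text
clock: 8.6
position: [525.3, -40.0, 26.6]
ee_rot: [-0.118, 0.977, 0.032, 0.175]
contact_force: [-3.1, -1.6, -2.1]
gripper_width: -0.0
grasp_force: 1.7
```

Run:
```python
from h import *
stat();print(arm.read_state()["joints"].round(3));dial()
```

```text
clk 8.6 TCP [69.9 -4.6 26.6] z [ 0.349  0.022 -0.937] y [-0.008  1.     0.021] corner [80.2 -4.6 30.4] F [-3.4 -0.8 -2.1]
[ 0.208  0.387 -0.651 -0.184 -0.18  -1.363]
dial: darker px 0 lighter px 0
```

Emit:
{"api": "step_arm", "payload": {"motion": [{"dr": [0, 0, 0], "slide": [-0.5, 0, 0.2], "jaw": 0}, {"dr": [0, 0, 0], "slide": [-1, 0, 0.4], "jaw": 0}, {"dr": [0, 0, 0], "slide": [-1.5, 0, 0.6], "jaw": 0}, {"dr": [0, 0, 0], "slide": [-1.9, 0, 0.7], "jaw": 0}, {"dr": [0, 0, 0], "slide": [-1.9, 0, 0.7], "jaw": 0}, {"dr": [0, 0, 0], "slide": [-1.9, 0, 0.7], "jaw": 0}, {"dr": [0, 0, 0], "slide": [-1.9, 0, 0.7], "jaw": 0}, {"dr": [0, 0, 0], "slide": [-1.9, 0, 0.7], "jaw": 0}]}}

```text
clock: 9.65
position: [526.5, -39.6, 26.1]
ee_rot: [-0.118, 0.977, 0.032, 0.174]
contact_force: [-5.3, -1.7, -6.6]
gripper_width: -0.3
grasp_force: 3.3
```

Run:
```python
from h import *
stat();dial()
```

```text
clk 9.65 TCP [71.1 -4.5 26.1] z [ 0.347  0.023 -0.938] y [-0.008  1.     0.021] corner [81.5 -4.5 30. ] F [-5.5 -0.4 -6.6]
dial: darker px 0 lighter px 0
```

The force on the tool is mostly downward, so the tip is wedging under the roller. I'll back off and come in about 7 mm higher, then follow the roller's arc.

Emit:
{"api": "step_arm", "payload": {"motion": [{"dr": [0, 0, 0], "slide": [3, 0, -1.1], "jaw": 0}, {"dr": [0, 0, 0], "slide": [6, 0, -2.2], "jaw": 0}, {"dr": [0, 0, 0], "slide": [9.4, 0, -3.5], "jaw": 0}, {"dr": [0, 0, 0], "slide": [8.2, 0, -6.5], "jaw": 0}, {"dr": [0, 0, 0], "slide": [6.9, 0, -10], "jaw": 0}, {"dr": [0, 0, 0], "slide": [6.9, 0, -10], "jaw": 0}, {"dr": [0, 0, 0], "slide": [6.9, 0, -10], "jaw": 0}, {"dr": [0, 0, 0], "slide": [6.9, 0, -10], "jaw": 0}]}}

```text
clock: 10.7
position: [518.8, -41.9, 34.1]
ee_rot: [-0.118, 0.977, 0.032, 0.176]
contact_force: [-0.6, -0.1, -0.2]
gripper_width: -0.2
grasp_force: 0.0
```

Run:
```python
from h import *
stat();dial();print(arm.read_state()["joints"].round(3))
```

```text
clk 10.7 TCP [63.1 -4.8 34.1] z [ 0.351  0.022 -0.936] y [-0.008  1.     0.021] corner [73.4 -4.8 38. ] F [-0.6  0.1 -0.2]
dial: darker px 0 lighter px 0
[ 0.207  0.364 -0.665 -0.176 -0.187 -1.369]
```

Emit:
{"api": "step_arm", "payload": {"motion": [{"dr": [0, 0, 0], "slide": [-1, 0, 0.7], "jaw": 0}, {"dr": [0, 0, 0], "slide": [-2, 0, 1.4], "jaw": 0}, {"dr": [0, 0, 0], "slide": [-3, 0, 2.1], "jaw": 0}, {"dr": [0, 0, 0], "slide": [-4, 0, 2.9], "jaw": 0}, {"dr": [0, 0, 0], "slide": [-5, 0, 3.6], "jaw": 0}, {"dr": [0, 0, 0], "slide": [-5.8, 0, 4.3], "jaw": 0}, {"dr": [0, 0, 0], "slide": [-5.8, 0, 4.3], "jaw": 0}, {"dr": [0, 0, 0], "slide": [-5.8, 0, 4.3], "jaw": 0}]}}

```text
clock: 11.75
position: [525.0, -40.2, 32.0]
ee_rot: [-0.118, 0.977, 0.032, 0.175]
contact_force: [-1.3, -0.2, -0.9]
gripper_width: -0.2
grasp_force: 0.5
```

Run:
```python
from h import *
stat();dial()
```

```text
clk 11.75 TCP [69.5 -4.7 32. ] z [ 0.35   0.022 -0.936] y [-0.008  1.     0.021] corner [79.8 -4.7 35.8] F [-1.3  0.1 -0.9]
dial: darker px 0 lighter px 0
```

Emit:
{"api": "step_arm", "payload": {"motion": [{"dr": [0, 0, 0], "slide": [-0.5, 0, 0.5], "jaw": 0}, {"dr": [0, 0, 0], "slide": [-1, 0, 1], "jaw": 0}, {"dr": [0, 0, 0], "slide": [-1.5, 0, 1.5], "jaw": 0}, {"dr": [0, 0, 0], "slide": [-2, 0, 1.9], "jaw": 0}, {"dr": [0, 0, 0], "slide": [-2.4, 0, 2.3], "jaw": 0}, {"dr": [0, 0, 0], "slide": [-2.4, 0, 2.3], "jaw": 0}, {"dr": [0, 0, 0], "slide": [-2.4, 0, 2.3], "jaw": 0}, {"dr": [0, 0, 0], "slide": [-2.4, 0, 2.3], "jaw": 0}]}}

```text
clock: 12.8
position: [528.4, -39.4, 30.9]
ee_rot: [-0.118, 0.977, 0.032, 0.176]
contact_force: [-1.3, -1.2, -1.5]
gripper_width: 0.1
grasp_force: 0.6
```

Run:
```python
from h import *
stat();dial()
```

```text
clk 12.8 TCP [73.  -4.7 30.9] z [ 0.351  0.022 -0.936] y [-0.008  1.     0.021] corner [83.3 -4.7 34.8] F [-1.5 -0.9 -1.5]
dial: darker px 0 lighter px 0
```

Emit:
{"api": "step_arm", "payload": {"motion": [{"dr": [0, 0, 0], "slide": [-0.5, 0, 0.4], "jaw": 0}, {"dr": [0, 0, 0], "slide": [-1, 0, 0.8], "jaw": 0}, {"dr": [0, 0, 0], "slide": [-1.5, 0, 1.1], "jaw": 0}, {"dr": [0, 0, 0], "slide": [-2, 0, 1.5], "jaw": 0}, {"dr": [0, 0, 0], "slide": [-2.5, 0, 1.8], "jaw": 0}, {"dr": [0, 0, 0], "slide": [-2.5, 0, 1.8], "jaw": 0}, {"dr": [0, 0, 0], "slide": [-2.5, 0, 1.8], "jaw": 0}, {"dr": [0, 0, 0], "slide": [-2.5, 0, 1.8], "jaw": 0}]}}

```text
clock: 13.85
position: [531.3, -38.6, 30.1]
ee_rot: [-0.118, 0.977, 0.032, 0.176]
contact_force: [-0.8, -0.5, 0.1]
gripper_width: 0.2
grasp_force: 0.6
```

Run:
```python
from h import *
stat();dial()
```

```text
clk 13.85 TCP [76.  -4.6 30.1] z [ 0.351  0.022 -0.936] y [-0.008  1.     0.021] corner [86.3 -4.6 33.9] F [-0.9 -0.3  0.1]
dial: darker px 0 lighter px 0
```

Emit:
{"api": "step_arm", "payload": {"motion": [{"dr": [0, 0, 0], "slide": [-0.5, 0, 0.4], "jaw": 0}, {"dr": [0, 0, 0], "slide": [-1, 0, 0.8], "jaw": 0}, {"dr": [0, 0, 0], "slide": [-1.5, 0, 1.1], "jaw": 0}, {"dr": [0, 0, 0], "slide": [-2, 0, 1.5], "jaw": 0}, {"dr": [0, 0, 0], "slide": [-2.5, 0, 1.8], "jaw": 0}, {"dr": [0, 0, 0], "slide": [-2.5, 0, 1.8], "jaw": 0}, {"dr": [0, 0, 0], "slide": [-2.5, 0, 1.8], "jaw": 0}, {"dr": [0, 0, 0], "slide": [-2.5, 0, 1.8], "jaw": 0}]}}

```text
clock: 14.9
position: [534.2, -37.9, 29.3]
ee_rot: [-0.118, 0.977, 0.032, 0.176]
contact_force: [-1.5, -0.0, 0.8]
gripper_width: -0.0
grasp_force: 0.6
```

Run:
```python
from h import *
stat();dial();pair("pics/p4.png")
```

```text
clk 14.9 TCP [79.  -4.6 29.3] z [ 0.351  0.022 -0.936] y [-0.008  1.     0.021] corner [89.3 -4.6 33.2] F [-1.4  0.3  0.8]
dial: darker px 0 lighter px 0
```

View pics/p4.png

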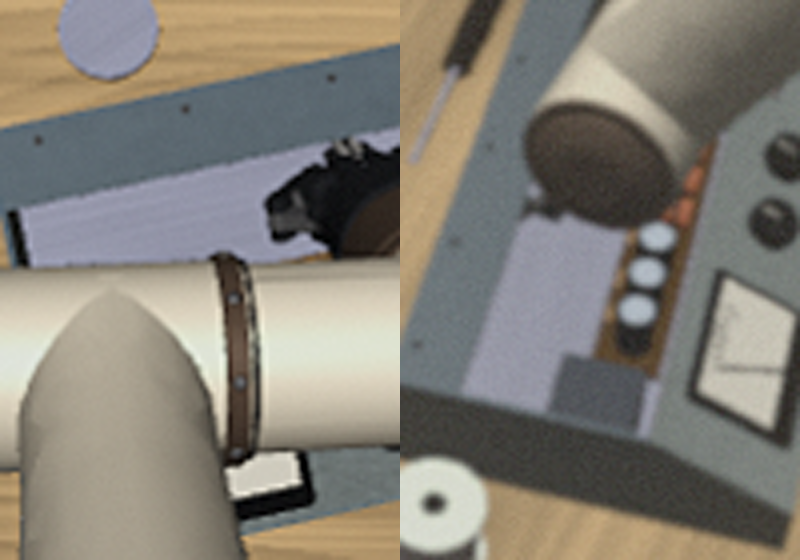

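The fingers have gone in under the ledge edge, the roller is hidden, and the needle is still at rest. The force is light, so this is still free play.

Emit:
{"api": "step_arm", "payload": {"motion": [{"dr": [0, 0, 0], "slide": [-0.3, 0, 0.5], "jaw": 0}, {"dr": [0, 0, 0], "slide": [-0.7, 0, 1], "jaw": 0}, {"dr": [0, 0, 0], "slide": [-1, 0, 1.5], "jaw": 0}, {"dr": [0, 0, 0], "slide": [-1.4, 0, 2.1], "jaw": 0}, {"dr": [0, 0, 0], "slide": [-1.4, 0, 2.1], "jaw": 0}, {"dr": [0, 0, 0], "slide": [-1.4, 0, 2.1], "jaw": 0}, {"dr": [0, 0, 0], "slide": [-1.4, 0, 2.1], "jaw": 0}, {"dr": [0, 0, 0], "slide": [-1.4, 0, 2.1], "jaw": 0}]}}

```text
clock: 16.05
position: [536.2, -37.4, 27.9]
ee_rot: [-0.118, 0.977, 0.032, 0.176]
contact_force: [-2.7, -0.5, 4.8]
gripper_width: 0.3
grasp_force: 2.6
```

Run:
```python
from h import *
stat();dial();print(arm.read_state()["joints"][4].round(3))
```

```text
clk 16.05 TCP [81.1 -4.5 27.9] z [ 0.351  0.022 -0.936] y [-0.008  1.     0.021] corner [91.4 -4.5 31.8] F [-2.8  0.1  4.8]
dial: darker px 0 lighter px 0
-0.187
```

Emit:
{"api": "step_arm", "payload": {"motion": [{"dr": [0, 0, 0], "slide": [-0.3, 0, 0.1], "jaw": 0}, {"dr": [0, 0, 0], "slide": [-0.7, 0, 0.2], "jaw": 0}, {"dr": [0, 0, 0], "slide": [-1, 0, 0.3], "jaw": 0}, {"dr": [0, 0, 0], "slide": [-1.4, 0, 0.4], "jaw": 0}, {"dr": [0, 0, 0], "slide": [-1.4, 0, 0.4], "jaw": 0}, {"dr": [0, 0, 0], "slide": [-1.4, 0, 0.4], "jaw": 0}, {"dr": [0, 0, 0], "slide": [-1.4, 0, 0.4], "jaw": 0}, {"dr": [0, 0, 0], "slide": [-1.4, 0, 0.4], "jaw": 0}]}}

```text
clock: 17.1
position: [537.2, -37.1, 27.7]
ee_rot: [-0.118, 0.977, 0.032, 0.175]
contact_force: [-4.7, -0.5, 2.8]
gripper_width: 0.1
grasp_force: 2.8
```

Run:
```python
from h import *
stat();dial()
```

```text
clk 17.1 TCP [82.1 -4.5 27.7] z [ 0.35   0.022 -0.936] y [-0.008  1.     0.021] corner [92.4 -4.5 31.5] F [-4.7  0.7  2.8]
dial: darker px 0 lighter px 0
```

Emit:
{"api": "step_arm", "payload": {"motion": [{"dr": [0, -0.05, 0], "slide": [-0.4, 0, 0.1], "jaw": 0}, {"dr": [0, -0.1, 0], "slide": [-0.8, 0, 0.3], "jaw": 0}, {"dr": [0, -0.15, 0], "slide": [-1.2, 0, 0.4], "jaw": 0}, {"dr": [0, -0.15, 0], "slide": [-1.6, 0, 0.6], "jaw": 0}, {"dr": [0, -0.15, 0], "slide": [-1.9, 0, 0.7], "jaw": 0}, {"dr": [0, -0.15, 0], "slide": [-1.9, 0, 0.7], "jaw": 0}, {"dr": [0, -0.15, 0], "slide": [-1.9, 0, 0.7], "jaw": 0}, {"dr": [0, -0.15, 0], "slide": [-1.9, 0, 0.7], "jaw": 0}]}}

```text
clock: 18.15
position: [538.3, -36.8, 27.2]
ee_rot: [-0.118, 0.975, 0.033, 0.185]
contact_force: [-4.8, -1.6, 2.3]
gripper_width: 0.0
grasp_force: 2.9
```

Run:
```python
from h import *
stat();dial();print(arm.read_state()["joints"][4].round(3))
```

```text
clk 18.15 TCP [83.3 -4.5 27.2] z [ 0.368  0.022 -0.929] y [-0.008  1.     0.021] corner [93.5 -4.5 31.2] F [-5.1 -0.5  2.3]
dial: darker px 0 lighter px 0
-0.17
```

Emit:
{"api": "step_arm", "payload": {"motion": [{"dr": [0, 0, 0], "slide": [-0.4, 0, 0.2], "jaw": 0}, {"dr": [0, 0, 0], "slide": [-0.8, 0, 0.4], "jaw": 0}, {"dr": [0, 0, 0], "slide": [-1.2, 0, 0.6], "jaw": 0}, {"dr": [0, 0, 0], "slide": [-1.6, 0, 0.8], "jaw": 0}, {"dr": [0, 0, 0], "slide": [-1.8, 0, 0.9], "jaw": 0}, {"dr": [0, 0, 0], "slide": [-1.8, 0, 0.9], "jaw": 0}, {"dr": [0, 0, 0], "slide": [-1.8, 0, 0.9], "jaw": 0}, {"dr": [0, 0, 0], "slide": [-1.8, 0, 0.9], "jaw": 0}]}}

```text
clock: 19.2
position: [539.7, -36.4, 26.7]
ee_rot: [-0.118, 0.975, 0.033, 0.184]
contact_force: [-6.0, -1.6, 1.3]
gripper_width: 0.0
grasp_force: 3.1
```

Run:
```python
from h import *
stat();dial()
```

```text
clk 19.2 TCP [84.7 -4.4 26.7] z [ 0.367  0.023 -0.93 ] y [-0.007  1.     0.021] corner [94.9 -4.4 30.7] F [-6.2 -0.1  1.3]
dial: darker px 0 lighter px 0
```

Emit:
{"api": "step_arm", "payload": {"motion": [{"dr": [0, 0, 0], "slide": [-0.4, 0, 0.2], "jaw": 0}, {"dr": [0, 0, 0], "slide": [-0.8, 0, 0.4], "jaw": 0}, {"dr": [0, 0, 0], "slide": [-1.2, 0, 0.6], "jaw": 0}, {"dr": [0, 0, 0], "slide": [-1.4, 0, 0.6], "jaw": 0}, {"dr": [0, 0, 0], "slide": [-1.4, 0, 0.6], "jaw": 0}, {"dr": [0, 0, 0], "slide": [-1.4, 0, 0.6], "jaw": 0}, {"dr": [0, 0, 0], "slide": [-1.4, 0, 0.6], "jaw": 0}, {"dr": [0, 0, 0], "slide": [-1.4, 0, 0.6], "jaw": 0}]}}

```text
clock: 20.25
position: [540.7, -36.1, 26.4]
ee_rot: [-0.118, 0.975, 0.033, 0.184]
contact_force: [-6.3, -1.0, 0.6]
gripper_width: 0.2
grasp_force: 3.2
```

Run:
```python
from h import *
stat();dial()
```

```text
clk 20.25 TCP [85.7 -4.4 26.4] z [ 0.366  0.023 -0.93 ] y [-0.007  1.     0.022] corner [95.9 -4.4 30.4] F [-6.4  0.5  0.6]
dial: darker px 0 lighter px 0
```

Emit:
{"api": "step_arm", "payload": {"motion": [{"dr": [0, 0, 0], "slide": [-0.4, 0, 0.2], "jaw": 0}, {"dr": [0, 0, 0], "slide": [-0.8, 0, 0.4], "jaw": 0}, {"dr": [0, 0, 0], "slide": [-1.2, 0, 0.5], "jaw": 0}, {"dr": [0, 0, 0], "slide": [-1.4, 0, 0.6], "jaw": 0}, {"dr": [0, 0, 0], "slide": [-1.4, 0, 0.6], "jaw": 0}, {"dr": [0, 0, 0], "slide": [-1.4, 0, 0.6], "jaw": 0}, {"dr": [0, 0, 0], "slide": [-1.4, 0, 0.6], "jaw": 0}, {"dr": [0, 0, 0], "slide": [-1.4, 0, 0.6], "jaw": 0}]}}

```text
clock: 21.3
position: [541.7, -35.9, 26.1]
ee_rot: [-0.118, 0.975, 0.033, 0.183]
contact_force: [-6.8, -1.4, 1.1]
gripper_width: 0.2
grasp_force: 3.4
```

Run:
```python
from h import *
stat();dial()
```

```text
clk 21.3 TCP [86.7 -4.4 26.1] z [ 0.365  0.023 -0.931] y [-0.007  1.     0.022] corner [97.  -4.4 30.1] F [-7.   0.3  1.1]
dial: darker px 0 lighter px 0
```

Emit:
{"api": "step_arm", "payload": {"motion": [{"dr": [0, 0, 0], "slide": [-0.4, 0, 0.2], "jaw": 0}, {"dr": [0, 0, 0], "slide": [-0.8, 0, 0.4], "jaw": 0}, {"dr": [0, 0, 0], "slide": [-1.2, 0, 0.5], "jaw": 0}, {"dr": [0, 0, 0], "slide": [-1.5, 0, 0.6], "jaw": 0}, {"dr": [0, 0, 0], "slide": [-1.5, 0, 0.6], "jaw": 0}, {"dr": [0, 0, 0], "slide": [-1.5, 0, 0.6], "jaw": 0}, {"dr": [0, 0, 0], "slide": [-1.5, 0, 0.6], "jaw": 0}, {"dr": [0, 0, 0], "slide": [-1.5, 0, 0.6], "jaw": 0}]}}

```text
clock: 22.35
position: [542.8, -35.6, 25.8]
ee_rot: [-0.117, 0.976, 0.033, 0.183]
contact_force: [-6.8, -1.9, 0.4]
gripper_width: -0.4
grasp_force: 3.5
```

Run:
```python
from h import *
stat();dial()
```

```text
clk 22.35 TCP [87.9 -4.3 25.8] z [ 0.364  0.023 -0.931] y [-0.007  1.     0.022] corner [98.1 -4.4 29.8] F [-7.1 -0.3  0.4]
dial: darker px 0 lighter px 0
```

Emit:
{"api": "step_arm", "payload": {"motion": [{"dr": [0, 0, 0], "slide": [-0.4, 0, 0.2], "jaw": 0}, {"dr": [0, 0, 0], "slide": [-0.8, 0, 0.3], "jaw": 0}, {"dr": [0, 0, 0], "slide": [-1.1, 0, 0.4], "jaw": 0}, {"dr": [0, 0, 0], "slide": [-1.4, 0, 0.5], "jaw": 0}, {"dr": [0, 0, 0], "slide": [-1.4, 0, 0.5], "jaw": 0}, {"dr": [0, 0, 0], "slide": [-1.4, 0, 0.5], "jaw": 0}, {"dr": [0, 0, 0], "slide": [-1.4, 0, 0.5], "jaw": 0}, {"dr": [0, 0, 0], "slide": [-1.4, 0, 0.5], "jaw": 0}]}}

```text
clock: 23.4
position: [543.7, -35.3, 25.6]
ee_rot: [-0.117, 0.976, 0.033, 0.182]
contact_force: [-7.3, -1.6, 0.9]
gripper_width: 0.3
grasp_force: 3.6
```

Run:
```python
from h import *
stat();dial()
```

```text
clk 23.4 TCP [88.9 -4.3 25.6] z [ 0.363  0.023 -0.931] y [-0.007  1.     0.022] corner [99.1 -4.4 29.6] F [-7.5  0.1  0.9]
dial: darker px 0 lighter px 0
```

Emit:
{"api": "step_arm", "payload": {"motion": [{"dr": [0, 0, 0], "slide": [-0.4, 0, 0.2], "jaw": 0}, {"dr": [0, 0, 0], "slide": [-0.8, 0, 0.3], "jaw": 0}, {"dr": [0, 0, 0], "slide": [-1.1, 0, 0.4], "jaw": 0}, {"dr": [0, 0, 0], "slide": [-1.3, 0, 0.5], "jaw": 0}, {"dr": [0, 0, 0], "slide": [-1.3, 0, 0.5], "jaw": 0}, {"dr": [0, 0, 0], "slide": [-1.3, 0, 0.5], "jaw": 0}, {"dr": [0, 0, 0], "slide": [-1.3, 0, 0.5], "jaw": 0}, {"dr": [0, 0, 0], "slide": [-1.3, 0, 0.5], "jaw": 0}]}}

```text
clock: 24.45
position: [544.7, -35.1, 25.4]
ee_rot: [-0.117, 0.976, 0.033, 0.182]
contact_force: [-7.0, -2.1, -0.2]
gripper_width: -0.2
grasp_force: 3.7
```

Run:
```python
from h import *
stat();dial()
```

```text
clk 24.45 TCP [89.9 -4.3 25.4] z [ 0.362  0.023 -0.932] y [-0.007  1.     0.022] corner [100.1  -4.3  29.4] F [-7.3 -0.4 -0.2]
dial: darker px 0 lighter px 0
```

Emit:
{"api": "step_arm", "payload": {"motion": [{"dr": [0, 0, 0], "slide": [-0.4, 0, 0.2], "jaw": 0}, {"dr": [0, 0, 0], "slide": [-0.8, 0, 0.3], "jaw": 0}, {"dr": [0, 0, 0], "slide": [-1.1, 0, 0.4], "jaw": 0}, {"dr": [0, 0, 0], "slide": [-1.3, 0, 0.5], "jaw": 0}, {"dr": [0, 0, 0], "slide": [-1.3, 0, 0.5], "jaw": 0}, {"dr": [0, 0, 0], "slide": [-1.3, 0, 0.5], "jaw": 0}, {"dr": [0, 0, 0], "slide": [-1.3, 0, 0.5], "jaw": 0}, {"dr": [0, 0, 0], "slide": [-1.3, 0, 0.5], "jaw": 0}]}}

```text
clock: 25.5
position: [546.2, -34.7, 25.4]
ee_rot: [-0.117, 0.976, 0.033, 0.182]
contact_force: [-7.4, -2.4, -0.6]
gripper_width: 0.3
grasp_force: 2.9
```

Run:
```python
from h import *
stat();dial()
```

```text
clk 25.5 TCP [91.4 -4.3 25.4] z [ 0.363  0.023 -0.932] y [-0.007  1.     0.022] corner [101.6  -4.3  29.4] F [-7.7 -0.6 -0.6]
dial: darker px 18 lighter px 15
```

It clicked: the pad force dropped and the dial changed. I'll hold for two seconds.

Emit:
{"api": "step_arm", "payload": {"motion": [{"dr": [0, 0, 0], "slide": [0, 0, 0], "jaw": 0}, {"dr": [0, 0, 0], "slide": [0, 0, 0], "jaw": 0}, {"dr": [0, 0, 0], "slide": [0, 0, 0], "jaw": 0}, {"dr": [0, 0, 0], "slide": [0, 0, 0], "jaw": 0}, {"dr": [0, 0, 0], "slide": [0, 0, 0], "jaw": 0}, {"dr": [0, 0, 0], "slide": [0, 0, 0], "jaw": 0}, {"dr": [0, 0, 0], "slide": [0, 0, 0], "jaw": 0}, {"dr": [0, 0, 0], "slide": [0, 0, 0], "jaw": 0}]}}

```text
clock: 26.55
position: [546.2, -34.7, 25.4]
ee_rot: [-0.117, 0.976, 0.033, 0.182]
contact_force: [-7.3, -2.7, -0.8]
gripper_width: 0.4
grasp_force: 2.9
```

Run:
```python
from h import *
stat();dial();pair("pics/p5.png")
```

```text
clk 26.55 TCP [91.4 -4.3 25.4] z [ 0.363  0.023 -0.932] y [-0.007  1.     0.022] corner [101.7  -4.3  29.4] F [-7.7 -0.9 -0.8]
dial: darker px 19 lighter px 15
```

View pics/p5.png

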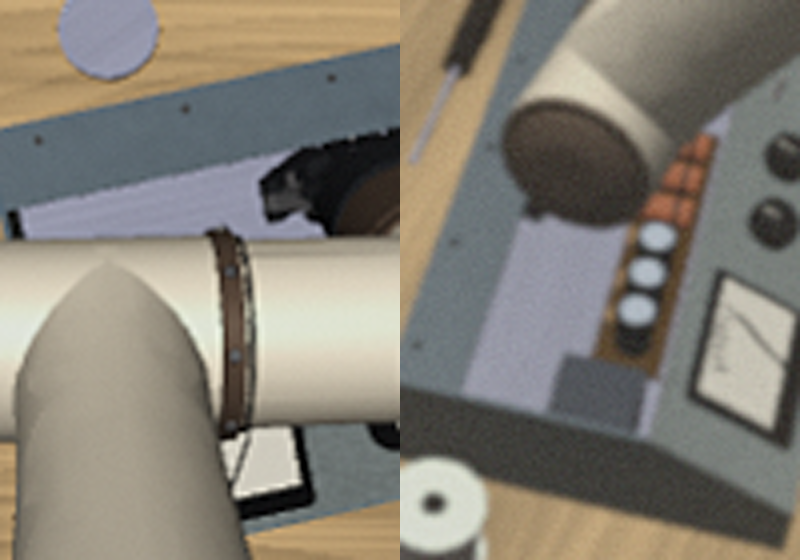

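Emit:
{"api": "step_arm", "payload": {"motion": [{"dr": [0, 0, 0], "slide": [0, 0, 0], "jaw": 0}, {"dr": [0, 0, 0], "slide": [0, 0, 0], "jaw": 0}, {"dr": [0, 0, 0], "slide": [0, 0, 0], "jaw": 0}, {"dr": [0, 0, 0], "slide": [0, 0, 0], "jaw": 0}, {"dr": [0, 0, 0], "slide": [0, 0, 0], "jaw": 0}, {"dr": [0, 0, 0], "slide": [0, 0, 0], "jaw": 0}, {"dr": [0, 0, 0], "slide": [0, 0, 0], "jaw": 0}, {"dr": [0, 0, 0], "slide": [0, 0, 0], "jaw": 0}]}}

```text
clock: 27.7
position: [546.2, -34.7, 25.4]
ee_rot: [-0.117, 0.976, 0.033, 0.182]
contact_force: [-6.4, -2.5, 0.1]
gripper_width: -0.0
grasp_force: 2.9
```

The side view shows the needle over on the right side of the scale (crop 740–795, 310–360), held for over 2 s. I'll back off and withdraw.

Emit:
{"api": "step_arm", "payload": {"motion": [{"dr": [0, 0, 0], "slide": [5, 0, -2], "jaw": 0}, {"dr": [0, 0, 0], "slide": [10, 0, -4], "jaw": 0}, {"dr": [0, 0, 0], "slide": [15, 0, -6], "jaw": 0}, {"dr": [0, 0, 0], "slide": [20, 0, -8], "jaw": 0}, {"dr": [0, 0, 0], "slide": [25, 0, -11], "jaw": 0}, {"dr": [0, 0, 0], "slide": [29, 0, -15], "jaw": 0}, {"dr": [0, 0, 0], "slide": [32, 0, -20], "jaw": 0}, {"dr": [0, 0, 0], "slide": [32, 0, -30], "jaw": 0}]}}

```text
clock: 28.7
position: [510.3, -44.2, 44.0]
ee_rot: [-0.118, 0.975, 0.033, 0.186]
contact_force: [-0.5, -0.2, 0.1]
gripper_width: -0.3
grasp_force: 0.0
```

Run:
```python
from h import *
stat();dial()
```

```text
clk 28.7 TCP [54.3 -5.2 44. ] z [ 0.37   0.022 -0.929] y [-0.008  1.     0.021] corner [64.5 -5.2 48.1] F [-0.5 -0.1  0.1]
dial: darker px 0 lighter px 0
```

Emit:
{"api": "step_arm", "payload": {"motion": [{"dr": [0, 0, 0], "slide": [0, 0, -30], "jaw": 0}, {"dr": [0, 0, 0], "slide": [0, 0, -60], "jaw": 0}, {"dr": [0, 0, 0], "slide": [0, 0, -90], "jaw": 0}, {"dr": [0, 0, 0], "slide": [0, 0, -120], "jaw": 0}, {"dr": [0, 0, 0], "slide": [0, 0, -150], "jaw": 0}, {"dr": [0, 0, 0], "slide": [0, 0, -180], "jaw": 0}, {"dr": [0, 0, 0], "slide": [0, 0, -180], "jaw": 0}, {"dr": [0, 0, 0], "slide": [0, 0, -180], "jaw": 0}]}}

```text
clock: 29.75
position: [446.3, -63.6, 210.5]
ee_rot: [-0.118, 0.975, 0.033, 0.186]
contact_force: [-0.1, 0.5, -0.2]
gripper_width: 0.1
grasp_force: 0.0
```

Run:
```python
from h import *
stat();dial();pair("pics/p6.png")
```

```text
clk 29.75 TCP [-12.5  -9.  210.5] z [ 0.37   0.022 -0.929] y [-0.008  1.     0.021] corner [ -2.3  -9.  214.6] F [ 0.   0.5 -0.2]
dial: darker px 0 lighter px 0
```

View pics/p6.png

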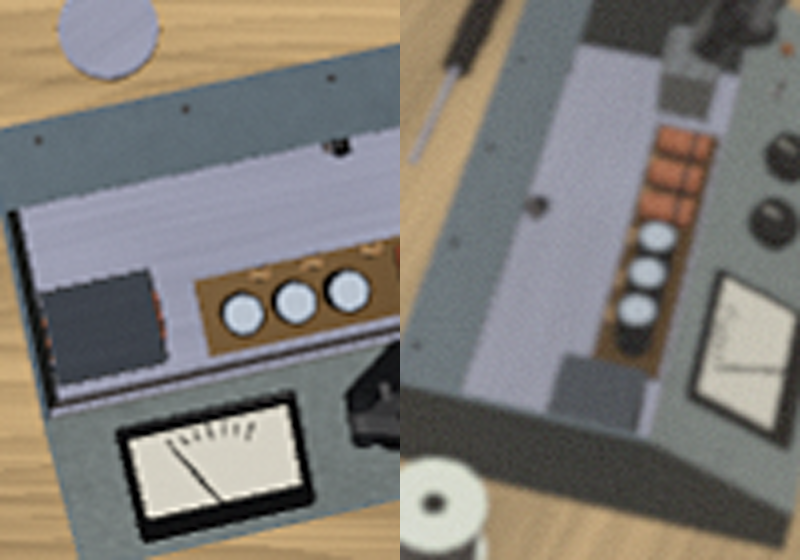

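The needle is back at the left (crop tip 170,440), the roller is at its rest position (337,147), and the tin, spool and screwdriver have not moved. I'll hand in.

```bash
python3 -c "
from bench import arm
print(arm.job_done())"
```

```text
the job is handed in; nothing more can be done
None
```

The interlock clicked and the needle jumped up the scale. I held it there for just over two seconds, then released it: the needle fell back to zero, the roller arm swung back to rest, and I handed the job in at about 30 s.

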